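Fetch the long tea stick from the drawer tray

TASK

Slide the half-open drawer of the wooden rack farther out, pluck the long straight steel tea stick (not the short one, not the scoop) from its pocket in the drawer's tray and lay it down flat, without dropping it, in the middle of the round trivet. Then push the drawer fully shut. Leave the other two pieces in their pockets and do not disturb anything else.

Things in the scene. Friction and masses are not known exactly. Their poses are not given: they have to be found in the camera images.
- rack: Fixed low wooden chest, 236 mm wide (y), 220 mm deep (x), 90 mm high; origin in the middle of its underside, x into its depth, away from the robot. Its one drawer slides out towards own -x. Its top overhangs whatever part of the drawer is inside.
- drawer_lip (a point): Middle of the top edge of the drawer's front panel (wood, 14 mm thick, 236 mm wide, top 78 mm and foot 4 mm above the table), half-way through its thickness; moves with the drawer. Own x points level into the rack (shutting), z up. No handle: pinch or hook the edge from above; behind it nothing is higher than 47 mm above the table (side walls), the pieces 38 mm.
- drawer_box (a joint): How far the drawer is out, m: 0 = fully shut against its stop, 0.16 = fully out against its stop. It stays where it is left; sliding it takes about 1.5 N. The pieces are clear of the rack's top beyond about 0.14.
- tray_middle (a point): Centre of the drawer's tray, on the middle pocket's floor, 20 mm above the table, 87 mm behind (+x) drawer_lip, same axes; moves with the drawer. Three pockets, each 104 mm long (x), 22 wide, 10 deep, at y = -56, 0, +56 mm. A finger channel 40 mm wide (x), as deep as the pockets, crosses their middles, so fingers can reach down both sides of a piece.
- stick_centre (a point): Centre of the long tea stick: straight closed bar of plain steel, 100 mm long (own x), 18 x 18 mm in section, with two rows of small holes on top, about 70 g (varies). It lies in one of the three pockets, standing 8 mm out of it; at the start partly under the rack's top.
- stub_centre (a point): Centre of the short tea stick: the same bar but only 60 mm long (own x), 18 x 18 mm. In another pocket; to stay there.
- scoop_centre (a point): Middle of the steel scoop, 7.5 mm above its underside: flat handle 8 mm wide with a round cup 19 mm wide at the +x end, 100 mm long in all. In the third pocket; to stay there.
- trivet_top (a point): Centre of the upper face of the round dark silicone trivet: flat disc 160 mm across, 8 mm thick, fixed on the table. z up.
- stick: The long tea stick again; origin in the middle of its underside, x along it, z up.
- teapot: White ceramic teapot with cobalt pattern, 145 mm wide body, 132 mm high; origin under its centre. Leave alone.
- jar: Glass jar with twist cap, 72 mm across, about 110 mm high; origin under its centre. Leave alone.
- cup: White ceramic cup, 80 mm across, 65 mm high; origin under its centre. Leave alone.
- saucers: Stack of steel saucers on top of the rack, 120 mm across, 35 mm high; origin under its centre. Leave alone.
- tin: Dark steel tea tin, 68 mm across, 90 mm high; origin under its centre. Leave alone.
- spoon: Steel spoon lying on the table, 150 mm long; origin under its middle. Leave alone.
There are look-alikes about, which are no part of the job. Of the things like the part that bears trivet_top, leave any that is purple; of the rest the larger one is meant.

How it is judged (in metres and radians):
On the way, in this order (a step that is already met when the one before it is completed fails the run):
1. the drawer is drawn farther out (over 110 mm) (value of joint drawer_box above 0.11 m), for 0.1 s.
2. the long stick is lifted out of the tray, 40 mm or more (z of stick_centre in the frame of tray_middle above 0.049 m), for 0.1 s.
3. the long stick lies released in the middle of the trivet, the drawer still open (horizontal distance between stick_centre and trivet_top below 0.03 m and z of stick_centre in the frame of trivet_top between 0.005 and 0.014 m and angle between stick_centre's own x axis and vertical between 1.47 and 1.67 rad and contact force between stick and the fingers below 0.05 N and linear speed of stick below 0.02 m/s and value of joint drawer_box above 0.03 m), for 0.2 s.
At the end, for the whole second after the job is handed in: The long stick lies flat, released and at rest on the trivet, its centre within 30 mm of the trivet's; the drawer is shut to within 4 mm; the short stick and the scoop lie on the floors of their pockets (centres less than 14 mm above it) (horizontal distance between stick_centre and trivet_top below 0.03 m and z of stick_centre in the frame of trivet_top between 0.005 and 0.014 m and angle between stick_centre's own x axis and vertical between 1.47 and 1.67 rad and contact force between stick and the fingers below 0.05 N and linear speed of stick below 0.02 m/s and z of each of stub_centre, scoop_centre in the frame of tray_middle below 0.014 m and value of joint drawer_box below 0.004 m); the robot touches nothing.
It fails at once if the long stick is dropped: in the air, held by nothing, with its centre more than 50 mm above the table (height (world z) of stick_centre above 0.05 m and contact force between stick and anything else below 0.01 N).
It fails at once if the short stick or the scoop is lifted out of its pocket (centre over 30 mm above the pocket's floor) (z of any of stub_centre, scoop_centre in the frame of tray_middle above 0.03 m).
It fails at once if a bystander is moved by more than 30 mm (distance of any of teapot, jar, cup, saucers, tin, spoon from where it was at the start of the episode above 0.03 m).
It also fails if it takes over 69 s, if anything falls off the work surface, if the arm or the gripper's body presses on something with over 40 N, if the wrist force passes 120 N, or if a joint passes its speed limit or range.

ROBOT

A 7-joint arm with a two-finger parallel gripper is mounted at the origin on the work surface. World frame = base frame: x ahead of the robot, y to its left, z up, the work surface at z = 0. Lengths are in mm, angles in rad, forces in N, time in s.
With the tool pointing down it reaches from about 400 to 875 mm from the base axis. Payload 4.4 kg.
Tool frame: the origin (TCP) lies on the mounting face of the last link; the fingertips stand 173 mm ahead of it and the grasp point (between the pads) lies 155 mm ahead of it; z points along the fingers, y is the line along which they close (so a half turn about z gives the same grasp; the last joint's range is limited). The gripper opens to 85 mm and grips with 20 to 120 N. Pads are 22 mm wide; open, the fingers measure 114 mm over their backs; the gripper's body (76 mm by 85 mm) begins 54 mm behind the grasp point. The pads swing forward as they close: fully open they stand 13 mm farther back than shut.
Start: joints at [-1.313, 0.628, 0.038, 1.517, -0.027, 0.996, -0.02], TCP at [206.793, 616.24, 404.713] pointing down, gripper open.
Joint ranges: [-3.06, 3.06], [-0.37, 2.12], [-1.25, 1.32], [0.18, 2.47], [-1.1, 4.24], [0.23, 1.98], [-2.94, 2.94]. Speed limits (rad/s): [2.57, 2.57, 3.14, 3.14, 3.14, 3.14, 3.14].

INTERFACE

Orientations are given as [roll, pitch, yaw] about the fixed x, y, z axes, in that order (R = Rz(yaw) Ry(pitch) Rx(roll)).
In Python, from cell import * gives the robot as it stands. The module is installed in compiled form; this text tells all that it offers.
- The arm moves only by the tool jog_arm, never from a script. Its argument "steps" is a list of rows, each a list of 7 numbers: the opening, from -1 (shut) to 1 (fully open), so that 0 is half open, then the shift along the tool's x, y, z as a fraction of full scale, then the turn, a rotation vector about the tool's x, y, z as a fraction of full scale. A call has 1 to 10 rows; each row shifts and turns the commanded pose from where the row before left it, along the tool's axes as they then stand; what a row does not reach is not made up. Full scale, the value 1, is 500 mm for a shift and 2 rad for a turn. A row lasts 1/8 s, in which the tool goes at most 62.5 mm and 10.7 degrees, less where a joint would pass 70% of its speed; a pose out of reach is approached as far as the arm can. A call with a number of a shift or a turn outside -1 to 1 is refused whole. A call with a gripper value outside its range is refused whole. The fingers move at their own pace and stop on an object; the grip force is fixed at half the most. Time passes only in rows, so rows that do not move let the fingers close. It gives the time, the measured TCP pose, the force, the opening and the grip force at its end, in the units of the state.
- read_state(): the state, without advancing time (a new reading comes with each control period).
- get_image(name): name is "side" or "top"; returns a dict with "pixels" (420x560x3 uint8, red, green, blue), "depth" (420x560 float32, mm along the optical axis (not along the pixel's ray), 0 where there is no reading), "vertical_fov" (degrees; the focal length in pixels is half the picture's height over the tangent of half this angle, whatever the lens; pixels are square), "cx", "cy" (the principal point, pixels), "R" (3x3) and "t" (3): a world point X has camera coordinates R X + t. Camera axes: x right, y down, z forward; pixel columns grow to the right and rows downward; lengths in mm; the calibration is good to about 2 mm. A picture is of the moment at which its call begins.
- finish_job(): hands the job in; it is judged then, once.
The state is a dict: "clock": time; "qpos": joint angles; "qd": joint speeds; "tau": joint torques, N m; "eef_pos": TCP position; "tool_rot": TCP orientation; "force": force on the tool from outside, world axes, zero at the start; "torque": the same for the moment, N m; "width": finger opening in mm; "gripper_force": force on a finger pad.
Only numpy, scipy, OpenCV 4.12 (cv2) and the standard library are available. Lean on these libraries where they do the work, as an engineer would, in place of code of your own. Each camera call takes 0.05 s, during which the arm holds its last target. There are 200 camera calls.

## Working session

There is one attempt and no reset: what is moved stays moved. The work goes in short steps, Python scripts to look and compute and a tool call to move; the robot and the scene stay as the last step left them, time stands still between calls to the robot, and variables do not carry over. Pictures are saved under pics/ and viewed, at most 10 in all, crops included, and the job is handed in when it is done.

Besides the shell and the picture viewer there is one more tool, called after "Call:" in YAML: its name, and indented under it one key for each argument. jog_arm: Moves the arm, as the interface text tells. Shift numbers are shares of 500 mm and turn numbers shares of 2 rad, none past 1 either way. Its arguments: {"type":"object","properties":{"steps":{"type":"array"}},"required":["steps"]}

```bash
mkdir -p pics; cat > h.py <<'E'
from cell import *
import numpy as np, cv2
def grab(n,name):
    d=get_image(n); cv2.imwrite('pics/'+name+'.png',d['pixels'][:,:,::-1]); np.save('pics/'+name+'.npy',d,allow_pickle=True); return d
def load(name): return np.load('pics/'+name+'.npy',allow_pickle=True).item()
def cloud(d):
    H,W=d['depth'].shape; f=H/2/np.tan(np.radians(d['vertical_fov'])/2)
    v,u=np.mgrid[:H,:W]; z=d['depth']
    C=np.stack([(u-d['cx'])/f*z,(v-d['cy'])/f*z,z],-1)
    P=(C-d['t'])@d['R']; P[z==0]=np.nan; return P
def ray(d,u,v,h):
    f=210/np.tan(np.radians(d['vertical_fov'])/2)
    r=np.array([(u-d['cx'])/f,(v-d['cy'])/f,1])@d['R']; o=-np.asarray(d['t'])@d['R']
    return o+r*(h-o[2])/r[2]
E
python3 - <<'E'
from h import *
print(read_state())
for n in('top','side'):
    d=grab(n,n+'0'); print(n,-np.array(d['t'])@d['R'],d['vertical_fov'],d['cx'],d['cy'])
E
```

```text
{'clock': 0.0, 'qpos': array([-1.31280598,  0.62933935,  0.03841461,  1.51839042, -0.02701213,
        0.9963193 , -0.02002653]), 'qd': array([ 0.00028972,  0.0003648 , -0.00035345,  0.0009109 , -0.00172799,
        0.00023225,  0.00100703]), 'tau': array([-1.16925216e-04, -5.63385737e+01,  1.22596722e+00, -1.93445045e+01,
        1.09487964e-02,  1.04563544e-02,  5.60654158e-06]), 'eef_pos': array([206.66196798, 615.94619507, 403.78549913]), 'tool_rot': array([-3.13965316e+00, -2.70867766e-07,  2.81779079e+00]), 'force': array([ 0.34042556, -0.1306136 ,  0.21659825]), 'torque': array([ 0.01849687,  0.00701606, -0.04924027]), 'gripper_force': 0.0, 'width': 85.36020487664084}
top [ 305.09382834  -53.9439753  1449.69745962] 45.87576673791208 277.9268238742885 213.83198097636904
side [  619.73231523 -1240.4545671    948.11377795] 49.77542050692057 283.6443878268335 207.49807169546037
```

View pics/top0.png

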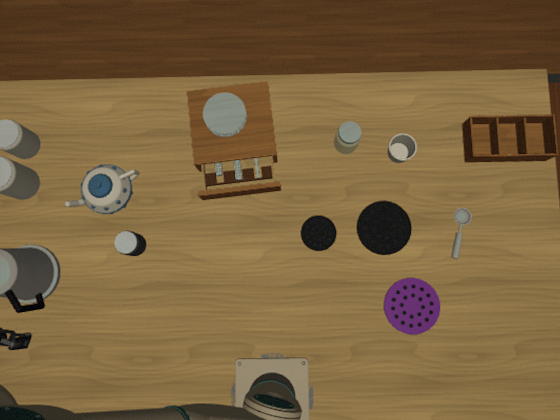

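View pics/side0.png

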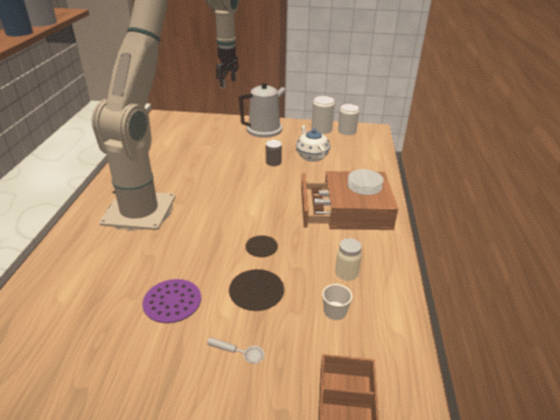

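The top view shows the drawer front at about (240,190), three pieces at (219,172), (238,170) and (257,168), and the large black trivet at (384,228). The small black trivet at (318,233) and the purple one are decoys.

```bash
python3 - <<'E'
from h import *
d=load('top0'); s=load('side0'); P=cloud(d)
def im(x):return x['pixels'][:,:,::-1]
a=cv2.resize(im(d)[70:210,180:290],None,fx=4,fy=4,interpolation=2)
b=cv2.resize(im(s)[160:240,290:400],None,fx=3.2,fy=3.2,interpolation=2)
c=np.zeros((560,440+b.shape[1],3),np.uint8); c[:,:440]=a; c[:b.shape[0],440:]=b
cv2.imwrite('pics/crop0.png',c)
# trivet
g=im(d).max(-1)<60; m=g.copy(); m[:190]=0;m[270:]=0;m[:,:345]=0;m[:,425:]=0
n,l,st,ce=cv2.connectedComponentsWithStats(m.astype(np.uint8)); i=1+st[1:,4].argmax()
print('trivet',ce[i],st[i],ray(d,*ce[i],8), np.nanmedian(P[l==i],0))
gs=im(s).max(-1)<60; gs[:265]=0;gs[315:]=0;gs[:,:220]=0;gs[:,295:]=0
n,l,st,ce=cv2.connectedComponentsWithStats(gs.astype(np.uint8)); i=1+st[1:,4].argmax()
print('trivet side',ce[i],st[i],ray(s,*ce[i],8))
# drawer/rack by height
Z=P[...,2]; box=np.zeros(Z.shape,bool); box[70:210,180:290]=1
for lo,hi in((83,97),(68,85)):
    m=box&(Z>lo)&(Z<hi)
    for k in range(0,2):
        n,l,st,ce=cv2.connectedComponentsWithStats(m.astype(np.uint8))
    for i in range(1,n):
        if st[i,4]>60:
            q=P[l==i]; r=cv2.minAreaRect(q[:,:2].astype(np.float32)); print(lo,st[i],r,np.median(q[:,2]))
E
```

```text
trivet [383.56947508 227.49492722] [ 357  201   54   54 2267] [ 466.90822984 -332.01555043    8.        ] [ 466.70796541 -331.90214648    7.59478631]Traceback (most recent call last):
  File "<stdin>", line 13, in <module>
ValueError: attempt to get argmax of an empty sequence
```

View pics/crop0.png

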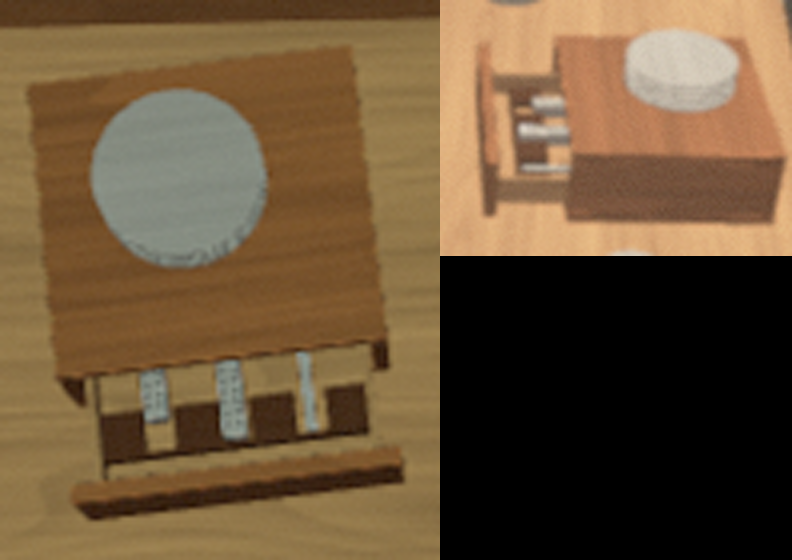

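The crop shows three bars. The middle one at crop (232,400) starts near the pocket's front end, so it is the long stick. The left one (155,395) starts farther back, so it is the stub, and the right one (308,390) is the scoop.

```bash
python3 - <<'E'
from h import *
d=load('top0'); P=cloud(d)
Z=P[...,2]; box=np.zeros(Z.shape,bool); box[70:210,180:290]=1
for lo,hi in((84,97),(68,84),(30,45)):
    m=box&(Z>lo)&(Z<hi)
    n,l,st,ce=cv2.connectedComponentsWithStats(m.astype(np.uint8))
    for i in range(1,n):
        if st[i,4]>30:
            q=P[l==i]; r=cv2.minAreaRect(q[:,:2].astype(np.float32)); print(lo,st[i],r,np.median(q,0))
# saucers, other heights
for u,v in((349,133),(402,150),(125,243),(106,190)): print(u,v,np.nanmedian(P[v-3:v+4,u-3:u+4].reshape(-1,3),0))
E
```

```text
84 [ 186   81   91   84 4504] ((768.2454223632812, 105.4305419921875), (223.14804077148438, 236.44541931152344), 6.164551258087158) [742.39152452  83.44740705  89.86420713]
68 [197 181  83  15 432] ((577.8375854492188, 85.38262939453125), (16.165355682373047, 234.7786865234375), 6.072629928588867) [577.15514975  84.97230563  77.09336161]
30 [221 160  33  24 269] ((637.2826538085938, 95.07197570800781), (64.006103515625, 94.5735855102539), 4.884583473205566) [630.18239392  91.83842096  33.32267953]
30 [215 162   7  14  80] ((646.156005859375, 148.36216735839844), (38.33317184448242, 17.4509334564209), 4.013357162475586) [644.88890346 147.93711579  36.95771158]
30 [260 165  14  14  67] ((634.0391845703125, 6.610708236694336), (37.23556137084961, 39.07005310058594), 3.1350560188293457) [633.02346001   7.65169665  31.84540307]
30 [202 171  14  13  72] ((619.7736206054688, 175.4521026611328), (37.14558792114258, 32.99113082885742), 88.09817504882812) [621.05072683 174.53675434  32.09120466]
30 [203 192  39   6  44] ((565.5528564453125, 134.8974151611328), (3.1015422344207764, 110.97357177734375), 5.45667839050293) [565.87800259 134.01877773  38.86700835]
349 133 [ 721.97726892 -228.32456601  109.53760448]
402 150 [ 698.95289597 -397.07964892    4.80363885]
125 243 [426.14728632 397.34249404  90.43215801]
106 190 [572.31082575 448.06812015 109.54606654]
```

```bash
cat >> h.py <<'E'
def plan(x,y,z,yaw):
    from scipy.spatial.transform import Rotation as R
    s=read_state(); p=np.array(s['eef_pos']); A=R.from_euler('xyz',s['tool_rot']); B=R.from_euler('xyz',[np.pi,0,yaw])
    D=np.array([x,y,z])-p
    print('clock',s['clock'],'pos',p.round(1),'rot',s['tool_rot'].round(3),'F',s['force'].round(1),'w',round(s['width'],1))
    print('turn/2 (tool)',((A.inv()*B).as_rotvec()/2).round(4),'shift/500 after turn',(B.inv().apply(D)/500).round(4))
E
python3 -c "
from h import *
plan(601.4,88,231,3.248)"
```

```text
clock 0.1 pos [206.7 616.  403.9] rot [-3.14   0.     2.818] F [ 1.   0.7 -0.2] w 85.5
turn/2 (tool) [-8.000e-04 -2.000e-04 -2.151e-01] shift/500 after turn [-0.6727 -1.1338  0.3458]
```

Call:
jog_arm:
  steps:
    - [-1,0,0,0,0,0,-0.072]
    - [-1,0,0,0,0,0,-0.072]
    - [-1,0,0,0,0,0,-0.071]
    - [-1,-0.056,-0.0945,0,0,0,0]
    - [-1,-0.056,-0.0945,0,0,0,0]
    - [-1,-0.056,-0.0945,0,0,0,0]
    - [-1,-0.056,-0.0945,0,0,0,0]
    - [-1,-0.056,-0.0945,0,0,0,0]
    - [-1,-0.056,-0.0945,0,0,0,0]
    - [-1,-0.056,-0.0945,0,0,0,0]

```text
clock: 1.35
eef_pos: [437.5, 306.5, 404.5]
tool_rot: [-3.141, -0.0, -3.035]
force: [0.9, 0.3, 0.1]
width: 0.1
gripper_force: 0.0
```

Call:
jog_arm:
  steps:
    - [-1,-0.056,-0.0945,0,0,0,0]
    - [-1,-0.056,-0.0945,0,0,0,0]
    - [-1,-0.056,-0.0945,0,0,0,0]
    - [-1,-0.056,-0.0945,0,0,0,0]
    - [-1,-0.056,-0.0945,0,0,0,0]
    - [-1,0,0,0,0,0,0]
    - [-1,0,0,0,0,0,0]
    - [-1,0,0,0,0,0,0]

```text
clock: 2.35
eef_pos: [600.2, 89.8, 404.6]
tool_rot: [3.141, -0.001, -3.033]
force: [-0.4, 0.7, -0.5]
width: -0.2
gripper_force: 0.0
```

```bash
python3 -c "
from h import *
plan(601.4,88,231,3.248)
print(read_state()['qpos'])"
```

```text
clock 2.35 pos [600.2  89.8 404.6] rot [ 3.141e+00 -1.000e-03 -3.033e+00] F [-0.4  0.7 -0.5] w -0.2
turn/2 (tool) [ 0.0005 -0.0004  0.0012] shift/500 after turn [-0.0019 -0.0038  0.3471]
[-0.15934209  0.56514378 -0.05581374  1.64214846  0.03574065  0.93601788
  1.45195382]
```

Descend behind the lip, stop, and check the forces.

Call:
jog_arm:
  steps:
    - [-1,-0.002,-0.004,0.08,0,0,0]
    - [-1,0,0,0.08,0,0,0]
    - [-1,0,0,0.08,0,0,0]
    - [-1,0,0,0.05,0,0,0]
    - [-1,0,0,0.03,0,0,0]
    - [-1,0,0,0.027,0,0,0]
    - [-1,0,0,0,0,0,0]
    - [-1,0,0,0,0,0,0]

```text
clock: 3.35
eef_pos: [602.6, 86.3, 232.0]
tool_rot: [3.141, 0.002, -3.035]
force: [-0.1, 0.7, 0.1]
width: 0.0
gripper_force: 0.0
```

Call:
jog_arm:
  steps:
    - [-1,0.02,0,0,0,0,0]
    - [-1,0.02,0,0,0,0,0]
    - [-1,0.02,0,0,0,0,0]
    - [-1,0.02,0,0,0,0,0]
    - [-1,0.02,0,0,0,0,0]
    - [-1,0,0,0,0,0,0]

```text
clock: 4.1
eef_pos: [550.9, 80.7, 230.9]
tool_rot: [-3.141, -0.003, -3.035]
force: [0.2, 0.5, -0.1]
width: 0.2
gripper_force: 0.0
```

```bash
python3 - <<'E'
from h import *
d=grab('side','side1')
b=cv2.resize(d['pixels'][110:250,260:410,::-1],None,fx=4,fy=4,interpolation=2); cv2.imwrite('pics/crop1.png',b)
print(read_state()['force'])
E
```

```text
[ 0.5242678  -0.25357201 -0.55186234]
```

View pics/crop1.png

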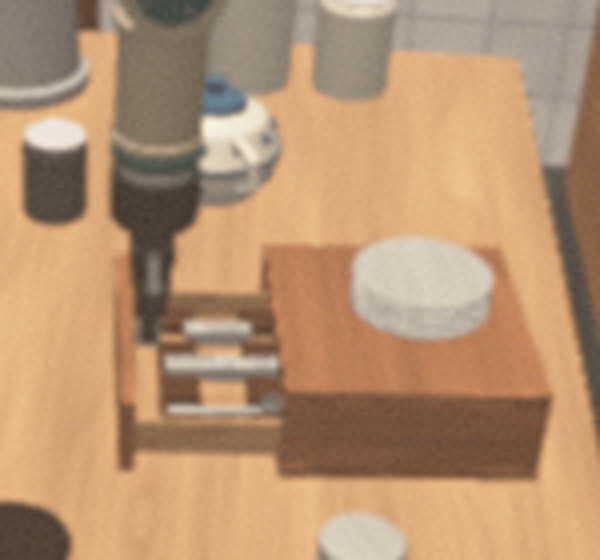

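The side crop shows the closed fingers at (150,330) hooked behind the panel, with the drawer moving. The middle piece (220,365) is the long stick, and the stub (215,328) is clearly shorter. I'll keep pulling.

Call:
jog_arm:
  steps:
    - [-1,0.015,0,0,0,0,0]
    - [-1,0.015,0,0,0,0,0]
    - [-1,0.015,0,0,0,0,0]
    - [-1,0,0,0,0,0,0]

```text
clock: 4.65
eef_pos: [528.9, 78.3, 231.1]
tool_rot: [-3.141, -0.002, -3.035]
force: [-0.5, 0.5, 0.8]
width: -0.2
gripper_force: 0.0
```

Call:
jog_arm:
  steps:
    - [-1,0.006,0,0,0,0,0]
    - [-1,0.006,0,0,0,0,0]

```text
clock: 4.9
eef_pos: [524.4, 77.9, 231.3]
tool_rot: [3.141, 0.001, -3.035]
force: [1.5, 0.5, -2.0]
width: 0.3
gripper_force: 0.8
```

```bash
cat > lip.py <<'E'
from h import *
import sys
d=grab('top',sys.argv[1]); P=cloud(d); Z=P[...,2]
box=np.zeros(Z.shape,bool); box[150:260,160:310]=1
m=box&(Z>68)&(Z<84)
n,l,st,ce=cv2.connectedComponentsWithStats(m.astype(np.uint8))
for i in range(1,n):
    if st[i,4]>30:
        q=P[l==i]; r=cv2.minAreaRect(q[:,:2].astype(np.float32)); print(st[i],r,np.median(q,0))
print(read_state()['force'])
E
python3 lip.py top2
```

```text
[251 206  32   9 168] ((513.6702270507812, 5.394741058349609), (15.117531776428223, 88.85045623779297), 6.010165691375732) [513.57729839   3.88246218  77.26699262]
[ 0.58350012  0.17460189 -0.07773064]
```

Call:
jog_arm:
  steps:
    - [-1,0.006,0,0,0,0,0]
    - [-1,0.006,0,0,0,0,0]

```text
clock: 5.2
eef_pos: [518.2, 77.2, 231.3]
tool_rot: [3.142, 0.0, -3.035]
force: [1.6, -0.0, 0.1]
width: -0.0
gripper_force: 0.8
```

Call:
jog_arm:
  steps:
    - [-1,0.006,0,0,0,0,0]
    - [-1,0,0,0,0,0,0]
    - [-1,0,0,0,0,0,0]

```text
clock: 5.58
eef_pos: [514.7, 76.8, 231.1]
tool_rot: [-3.141, -0.001, -3.035]
force: [0.2, 0.2, 0.1]
width: 0.2
gripper_force: 0.0
```

Call:
jog_arm:
  steps:
    - [-1,-0.01,0,0,0,0,0]
    - [-1,0,0,-0.06,0,0,0]
    - [-1,0,0,-0.1,0,0,0]
    - [-1,0.1,0,-0.04,0,0,0]
    - [1,0.1,0,0,0,0,0]
    - [1,0,0,0,0,0,0]
    - [1,0,0,0,0,0,0]

```text
clock: 6.45
eef_pos: [421.6, 67.0, 331.5]
tool_rot: [3.141, 0.002, -3.035]
force: [0.9, 0.8, 0.8]
width: 54.5
gripper_force: 0.0
```

```bash
python3 lip.py top3; python3 - <<'E'
from h import *
d=load('top3'); P=cloud(d); Z=P[...,2]
s=grab('side','side3')
a=cv2.resize(d['pixels'][140:230,180:290,::-1],None,fx=4,fy=4,interpolation=2)
b=cv2.resize(s['pixels'][160:240,270:380,::-1],None,fx=3.2,fy=3.2,interpolation=2)
c=np.zeros((360,800,3),np.uint8); c[:,:440]=a; c[:256,440:792]=b; cv2.imwrite('pics/crop3.png',c)
for D,n,b in((d,'top',(150,225,185,285)),(s,'side',(170,235,280,345))):
    im=D['pixels']; hsv=cv2.cvtColor(im,cv2.COLOR_RGB2HSV); m=(hsv[...,1]<60)&(hsv[...,2]>90)
    k=np.zeros_like(m);k[b[0]:b[1],b[2]:b[3]]=1;m&=k
    Q=cloud(D)
    N,l,st,ce=cv2.connectedComponentsWithStats(m.astype(np.uint8))
    for i in range(1,N):
        if st[i,4]>25:
            v,u=np.nonzero(l==i); q=np.array([ray(D,x,y,38) for x,y in zip(u,v)],np.float32)
            print(n,st[i],cv2.minAreaRect(q[:,:2]),np.nanmedian(Q[l==i],0))
E
```

```text
[247 210  37   9 195] ((503.30438232421875, 9.57122802734375), (15.721925735473633, 101.43940734863281), 5.237961769104004) [502.50617321   9.7159384   76.90605084]
[ 0.51625687 -0.32474576  0.64039719]Traceback (most recent call last):
  File "<stdin>", line 15, in <module>
cv2.error: OpenCV(4.12.0) /io/opencv/modules/imgproc/src/convhull.cpp:143: error: (-215:Assertion failed) total >= 0 && (depth == CV_32F || depth == CV_32S) in function 'convexHull'
```

View pics/crop3.png

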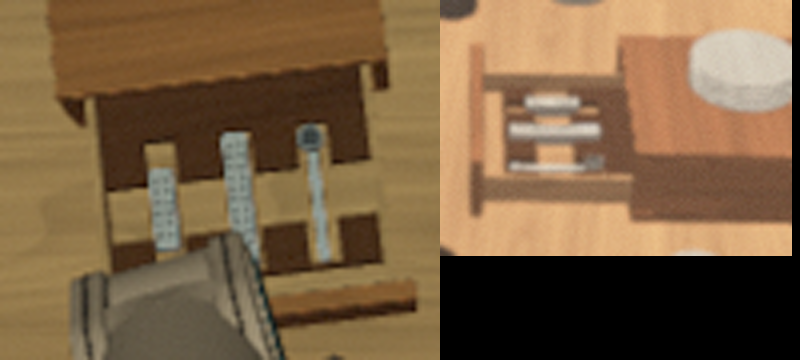

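The top crop shows the long stick running from (235,135) to below (250,250), crossing the light finger channel near (240,195). The side crop shows it whole, centred at about (555,130), well clear of the rack top.

```bash
python3 - <<'E'
from h import *
d=load('top3'); s=load('side3')
# crop->full
print('stick far end',ray(d,180+235/4,140+134/4,38),'channel mid',ray(d,180+240/4,140+196/4,38))
for n,(x,y) in dict(e1=(511,130),e2=(599,130),c=(555,126)).items(): print(n,ray(s,270+(x-440)/3.2,160+y/3.2,36))
im=d['pixels'].astype(int); m=(im[...,2]>im[...,0]+3)&(im[...,2]>90); k=np.zeros_like(m);k[165:200,228:250]=1; v,u=np.nonzero(m&k)
q=np.array([ray(d,x,y,38) for x,y in zip(u,v)],np.float32); print(len(q),cv2.minAreaRect(q[:,:2].copy()))
f=np.polyfit(q[:,0],q[:,1],1); print(f,np.polyval(f,582.6))
plan(582.6,86.5,231,3.248)
E
```

```text
stick far end [628.61537256  86.86128062  38.        ] channel mid [582.59006062  83.34635935  38.        ]
e1 [537.59897385  75.7192068   36.        ]
e2 [634.50453595  88.54204515  36.        ]
c [585.52457505  89.9367996   36.        ]
3 ((576.6475830078125, 78.86652374267578), (29.664112091064453, 0.28821203112602234), 5.425981044769287)
[ 0.09929769 21.67206144] 79.52289425978738
clock 6.55 pos [422.   67.  331.2] rot [ 3.141e+00  1.000e-03 -3.036e+00] F [-0.1  0.4 -0.1] w 69.1
turn/2 (tool) [ 0.0001  0.0007 -0.0002] shift/500 after turn [-0.3234  0.0046  0.2005]
```

Call:
jog_arm:
  steps:
    - [0,-0.1,0.002,0,0,0,0]
    - [0,-0.1,0,0,0,0,0]
    - [0,-0.1,0,0,0,0,0]
    - [0,-0.023,0,0,0,0,0]
    - [0,0,0,0.1,0,0,0]
    - [0,0,0,0.08,0,0,0]
    - [0,0,0,0,0,0,0]
    - [0,0,0,0,0,0,0]

```text
clock: 7.55
eef_pos: [581.7, 85.0, 242.2]
tool_rot: [3.141, 0.001, -3.035]
force: [0.9, -0.8, 0.1]
width: 42.6
gripper_force: 0.0
```

```bash
python3 - <<'E'
from h import *
s=grab('side','side4')
b=cv2.resize(s['pixels'][110:240,260:400,::-1],None,fx=4.5,fy=4.5,interpolation=2); cv2.imwrite('pics/crop4.png',b)
plan(583,85.3,197,3.248)
E
```

```text
clock 7.6 pos [582.   85.  242.8] rot [ 3.141e+00  3.000e-03 -3.036e+00] F [-0.4  0.1  0.4] w 42.7
turn/2 (tool) [ 0.0001  0.0013 -0.0002] shift/500 after turn [-0.0021  0.0003  0.0917]
```

View pics/crop4.png

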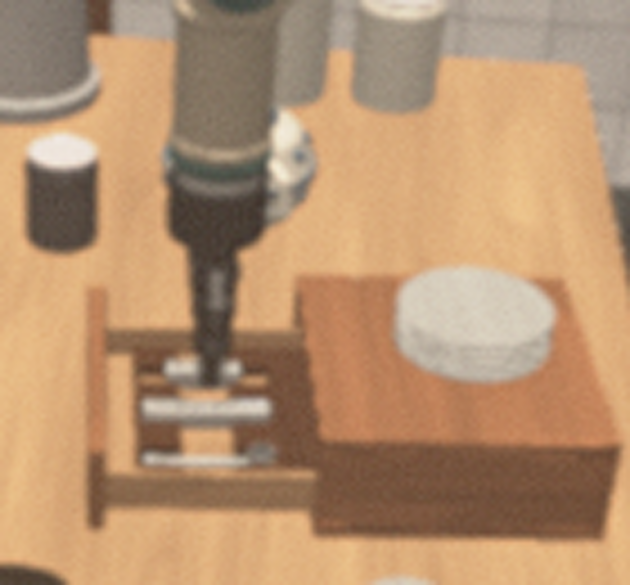

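The fingers at (212,380) are in line with the channel at about (207,395) and the stick's middle (207,408). I'll descend, grip, and check before lifting.

Call:
jog_arm:
  steps:
    - [0,0,0,0.04,0,0,0]
    - [0,0,0,0.03,0,0,0]
    - [0,0,0,0.021,0,0,0]
    - [0,0,0,0,0,0,0]
    - [0,0,0,0,0,0,0]

```text
clock: 8.22
eef_pos: [581.4, 85.0, 196.1]
tool_rot: [3.142, 0.001, -3.035]
force: [0.7, -0.0, 0.7]
width: 42.8
gripper_force: 0.0
```

Call:
jog_arm:
  steps:
    - [-1,0,0,0,0,0,0]
    - [-1,0,0,0,0,0,0]
    - [-1,0,0,0,0,0,0]
    - [-1,0,0,0,0,0,0]
    - [-1,0,0,0,0,0,0]
    - [-1,0,0,0,0,0,0]

```text
clock: 8.98
eef_pos: [581.6, 85.0, 196.4]
tool_rot: [3.141, 0.001, -3.035]
force: [-0.1, -0.0, 6.1]
width: 16.9
gripper_force: 59.5
```

Call:
jog_arm:
  steps:
    - [-1,0,0,-0.02,0,0,0]
    - [-1,0,0,-0.04,0,0,0]
    - [-1,0,0,-0.06,0,0,0]
    - [-1,0,0,-0.06,0,0,0]
    - [-1,0,0,-0.04,0,0,0]
    - [-1,0,0,0,0,0,0]
    - [-1,0,0,0,0,0,0]

```text
clock: 9.85
eef_pos: [580.7, 84.8, 305.0]
tool_rot: [-3.141, -0.002, -3.035]
force: [0.5, -1.2, -0.9]
width: 16.4
gripper_force: 58.8
```

```bash
python3 - <<'E'
from h import *
s=grab('side','side5')
b=cv2.resize(s['pixels'][90:240,260:400,::-1],None,fx=4,fy=4,interpolation=2); cv2.imwrite('pics/crop5.png',b)
plan(467,-332,275,3.248)
E
```

```text
clock 9.9 pos [580.7  84.8 304.6] rot [-3.141e+00 -2.000e-03 -3.035e+00] F [-0.1 -0.3 -1. ] w 16.3
turn/2 (tool) [-0.0001 -0.0011 -0.0001] shift/500 after turn [ 0.3146 -0.8048  0.0593]
```

View pics/crop5.png

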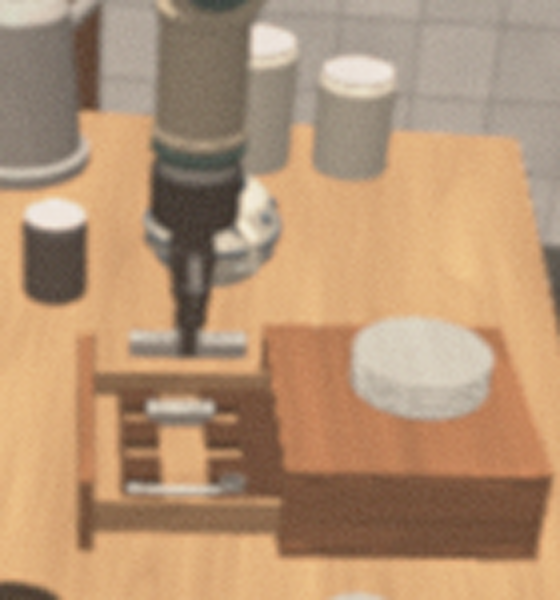

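The side crop shows the long stick held level in the fingers at (188,343), gripped at its middle. The stub (180,410) and the scoop (185,487) are still in the tray. Next I'll carry the stick to the trivet.

Call:
jog_arm:
  steps:
    - [-1,0.015,-0.04,0,0,0,0]
    - [-1,0.03,-0.08,0,0,0,0]
    - [-1,0.03,-0.08,0,0,0,0]
    - [-1,0.03,-0.08,0,0,0,0]
    - [-1,0.03,-0.08,0,0,0,0]
    - [-1,0.03,-0.08,0,0,0,0]
    - [-1,0.03,-0.08,0,0,0,0]
    - [-1,0.03,-0.08,0,0,0,0]
    - [-1,0.03,-0.08,0,0,0,0]
    - [-1,0.03,-0.08,0,0,0,0]

```text
clock: 11.15
eef_pos: [477.6, -310.5, 305.0]
tool_rot: [3.141, -0.002, -3.037]
force: [-0.2, -0.6, -0.6]
width: 16.4
gripper_force: 58.8
```

Call:
jog_arm:
  steps:
    - [-1,0.03,-0.045,0,0,0,0]
    - [-1,0,0,0.05,0,0,0]
    - [-1,0,0,0.05,0,0,0]
    - [-1,0,0,0.05,0,0,0]
    - [-1,0,0,0,0,0,0]
    - [-1,0,0,0,0,0,0]

```text
clock: 11.9
eef_pos: [466.8, -332.7, 231.0]
tool_rot: [-3.141, -0.0, -3.036]
force: [0.1, -0.0, -1.2]
width: 16.4
gripper_force: 58.8
```

```bash
python3 - <<'E'
from h import *
s=grab('side','side6')
b=cv2.resize(s['pixels'][180:320,180:330,::-1],None,fx=4,fy=4,interpolation=2); cv2.imwrite('pics/crop6.png',b)
plan(467,-332,185,3.248)
E
```

```text
clock 11.95 pos [ 467.1 -332.6  231.5] rot [-3.141e+00  1.000e-03 -3.036e+00] F [-0.6 -0.1 -0.1] w 16.7
turn/2 (tool) [-0.0005  0.0004 -0.0004] shift/500 after turn [0.0001 0.0013 0.093 ]
```

View pics/crop6.png

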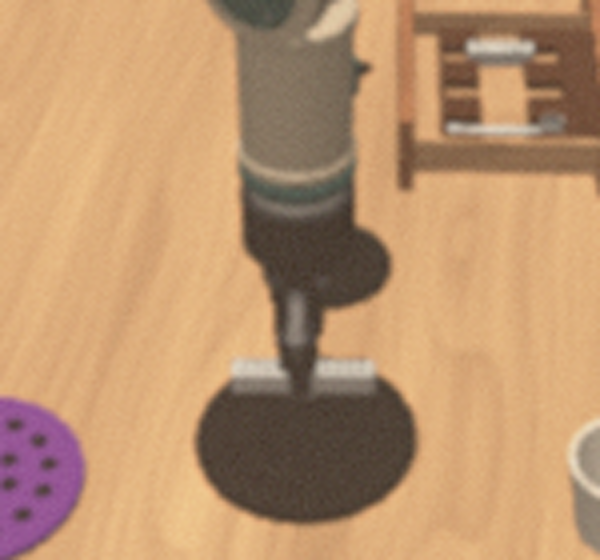

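The stick hangs level above the trivet: the stick is at (303,375) and the disc at (305,440), and the offset is parallax from its height. I'll lower it gently until it touches.

Call:
jog_arm:
  steps:
    - [-1,0,0.001,0.03,0,0,0]
    - [-1,0,0,0.03,0,0,0]
    - [-1,0,0,0.02,0,0,0]
    - [-1,0,0,0,0,0,0]
    - [-1,0,0,0,0,0,0]

```text
clock: 12.58
eef_pos: [467.3, -331.6, 190.7]
tool_rot: [-3.142, 0.0, -3.035]
force: [0.5, -0.8, -0.5]
width: 16.4
gripper_force: 58.8
```

Call:
jog_arm:
  steps:
    - [-1,0,0,0.006,0,0,0]
    - [-1,0,0,0.003,0,0,0]
    - [-1,0,0,0,0,0,0]

```text
clock: 12.95
eef_pos: [467.1, -331.5, 186.2]
tool_rot: [3.142, -0.0, -3.035]
force: [0.1, 0.5, 0.0]
width: 16.4
gripper_force: 58.8
```

Call:
jog_arm:
  steps:
    - [-1,0,0,0.003,0,0,0]
    - [-1,0,0,0,0,0,0]
    - [-1,0,0,0,0,0,0]

```text
clock: 13.32
eef_pos: [467.2, -331.5, 184.7]
tool_rot: [-3.142, -0.0, -3.035]
force: [0.9, 0.2, -0.6]
width: 16.4
gripper_force: 58.8
```

Call:
jog_arm:
  steps:
    - [-1,0,0,0.002,0,0,0]
    - [-1,0,0,0,0,0,0]

```text
clock: 13.58
eef_pos: [467.2, -331.5, 184.4]
tool_rot: [-3.141, 0.0, -3.035]
force: [-0.8, 0.8, 4.6]
width: 16.5
gripper_force: 59.6
```

Call:
jog_arm:
  steps:
    - [-1,0,0,0.002,0,0,0]
    - [-1,0,0,0,0,0,0]

```text
clock: 13.82
eef_pos: [467.2, -331.5, 184.4]
tool_rot: [-3.141, 0.0, -3.035]
force: [-3.4, 1.6, 13.8]
width: 16.6
gripper_force: 60.7
```

Contact made. I'll back off 1 mm, open half, and rise.

Call:
jog_arm:
  steps:
    - [-1,0,0,-0.002,0,0,0]
    - [0,0,0,0,0,0,0]
    - [0,0,0,0,0,0,0]
    - [0,0,0,0,0,0,0]
    - [0,0,0,0,0,0,0]
    - [0,0,0,0,0,0,0]
    - [0,0,0,-0.04,0,0,0]
    - [0,0,0,-0.1,0,0,0]
    - [0,0,0,-0.1,0,0,0]
    - [0,0,0,0,0,0,0]

```text
clock: 15.08
eef_pos: [468.5, -332.3, 307.7]
tool_rot: [-3.136, 0.006, -3.036]
force: [0.5, 0.5, -0.3]
width: 42.4
gripper_force: 0.0
```

```bash
python3 - <<'E'
from h import *
s=grab('side','side7'); t=grab('top','top7')
b=cv2.resize(s['pixels'][180:320,180:330,::-1],None,fx=2.6,fy=2.6,interpolation=2)
a=cv2.resize(t['pixels'][160:300,290:440,::-1],None,fx=2.6,fy=2.6,interpolation=2); cv2.imwrite('pics/crop7.png',np.hstack([b,a]))
# shut: closed fingers in front of lip
plan(445,72,340,3.248)
E
```

```text
clock 15.175 pos [ 467.1 -331.5  304.1] rot [-3.141e+00  1.000e-03 -3.035e+00] F [-0.9 -0.2  0.3] w 42.8
turn/2 (tool) [-0.0003  0.0003 -0.0002] shift/500 after turn [-0.0418  0.8071 -0.0719]
```

View pics/crop7.png

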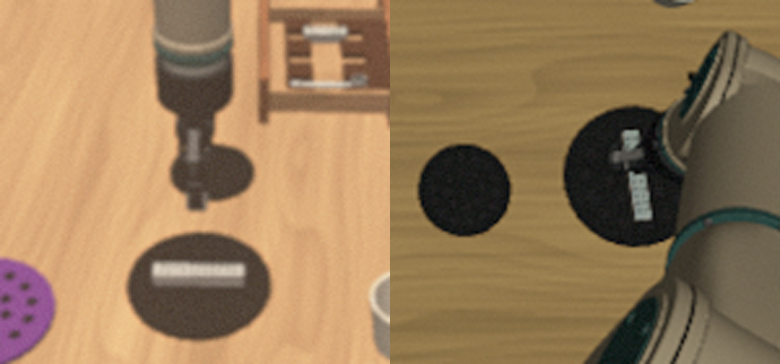

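The stick lies flat on the big trivet. In the side crop the stick is at (198,273) on the disc centred at (199,286); in the top crop both centres are near (635,175). Next I'll shut the drawer with closed fingers in front of the panel.

Call:
jog_arm:
  steps:
    - [-1,-0.006,0.08,0,0,0,0]
    - [-1,-0.006,0.081,0,0,0,0]
    - [-1,-0.006,0.081,0,0,0,0]
    - [-1,-0.006,0.081,0,0,0,0]
    - [-1,-0.006,0.081,0,0,0,0]
    - [-1,-0.006,0.081,0,0,0,0]
    - [-1,-0.006,0.081,0,0,0,0]
    - [-1,-0.006,0.081,0,0,0,0]
    - [-1,-0.006,0.081,0,0,0,0]
    - [-1,-0.008,0.079,0,0,0,0]

```text
clock: 16.42
eef_pos: [454.5, 74.2, 302.3]
tool_rot: [-3.141, -0.003, -3.035]
force: [0.3, -0.3, 0.5]
width: -0.0
gripper_force: 0.0
```

Call:
jog_arm:
  steps:
    - [-1,0,0,0.06,0,0,0]
    - [-1,0,0,0.06,0,0,0]
    - [-1,0,0,0.052,0,0,0]
    - [-1,0,0,0,0,0,0]
    - [-1,0,0,0,0,0,0]

```text
clock: 17.05
eef_pos: [455.1, 73.0, 217.7]
tool_rot: [-3.141, -0.001, -3.035]
force: [1.0, 0.1, -0.2]
width: 0.0
gripper_force: 0.0
```

Call:
jog_arm:
  steps:
    - [-1,-0.02,0,0,0,0,0]
    - [-1,-0.03,0,0,0,0,0]
    - [-1,-0.03,0,0,0,0,0]
    - [-1,-0.03,0,0,0,0,0]
    - [-1,-0.03,0,0,0,0,0]
    - [-1,-0.03,0,0,0,0,0]
    - [-1,-0.03,0,0,0,0,0]
    - [-1,-0.03,0,0,0,0,0]
    - [-1,-0.03,0,0,0,0,0]
    - [-1,-0.03,0,0,0,0,0]

```text
clock: 18.3
eef_pos: [599.9, 88.3, 218.6]
tool_rot: [3.142, -0.0, -3.036]
force: [-1.8, 0.1, -0.0]
width: -0.2
gripper_force: 0.9
```

Call:
jog_arm:
  steps:
    - [-1,-0.02,0,0,0,0,0]
    - [-1,-0.015,0,0,0,0,0]
    - [-1,-0.01,0,0,0,0,0]
    - [-1,0,0,0,0,0,0]

```text
clock: 18.8
eef_pos: [622.3, 90.8, 217.8]
tool_rot: [3.141, 0.001, -3.035]
force: [-0.3, -0.7, 0.2]
width: 0.1
gripper_force: 0.0
```

Call:
jog_arm:
  steps:
    - [-1,-0.005,0,0,0,0,0]
    - [-1,-0.005,0,0,0,0,0]

```text
clock: 19.05
eef_pos: [626.5, 91.3, 217.6]
tool_rot: [-3.142, -0.001, -3.035]
force: [-1.4, 0.5, 2.1]
width: -0.3
gripper_force: 0.8
```

Call:
jog_arm:
  steps:
    - [-1,-0.005,0,0,0,0,0]
    - [-1,0,0,0,0,0,0]

```text
clock: 19.3
eef_pos: [629.6, 91.6, 217.6]
tool_rot: [3.142, 0.001, -3.035]
force: [0.1, 0.3, -1.0]
width: 0.0
gripper_force: 0.1
```

Call:
jog_arm:
  steps:
    - [-1,-0.005,0,0,0,0,0]
    - [-1,0,0,0,0,0,0]

```text
clock: 19.55
eef_pos: [632.0, 91.9, 217.7]
tool_rot: [3.142, 0.0, -3.035]
force: [-0.5, 0.1, -0.3]
width: 0.0
gripper_force: 0.2
```

Call:
jog_arm:
  steps:
    - [-1,-0.005,0,0,0,0,0]
    - [-1,0,0,0,0,0,0]

```text
clock: 19.8
eef_pos: [634.0, 92.1, 217.6]
tool_rot: [3.142, -0.001, -3.035]
force: [-2.6, -0.8, 0.3]
width: -0.3
gripper_force: 1.3
```

Call:
jog_arm:
  steps:
    - [-1,-0.004,0,0,0,0,0]
    - [-1,0,0,0,0,0,0]

```text
clock: 20.05
eef_pos: [634.6, 92.2, 217.6]
tool_rot: [-3.141, -0.005, -3.035]
force: [-7.3, -0.4, 4.9]
width: -0.1
gripper_force: 3.6
```

The motion has stalled and the force is rising, so the drawer is at its stop. One more small nudge, then I'll retreat and check.

Call:
jog_arm:
  steps:
    - [-1,-0.003,0,0,0,0,0]
    - [-1,0,0,0,0,0,0]

```text
clock: 20.3
eef_pos: [635.1, 92.3, 217.6]
tool_rot: [-3.141, -0.008, -3.035]
force: [-9.7, -1.2, 7.5]
width: -0.2
gripper_force: 5.3
```

Call:
jog_arm:
  steps:
    - [-1,0.02,0,0,0,0,0]
    - [-1,0.06,0,0,0,0,0]
    - [-1,0.1,0,-0.06,0,0,0]
    - [-1,0.08,0,-0.1,0,0,0]
    - [-1,0,0,-0.08,0,0,0]
    - [-1,0,0,0,0,0,0]
    - [-1,0,0,0,0,0,0]

```text
clock: 21.18
eef_pos: [509.6, 78.8, 336.4]
tool_rot: [3.142, 0.001, -3.035]
force: [-0.6, 0.3, -0.5]
width: 0.1
gripper_force: 0.0
```

```bash
python3 - <<'E'
from h import *
s=grab('side','side8')
b=cv2.resize(s['pixels'][120:340,200:420,::-1],None,fx=2.7,fy=2.7,interpolation=2); cv2.imwrite('pics/crop8.png',b)
d=grab('top','top8'); P=cloud(d); Z=P[...,2]; m=(Z>68)&(Z<97); m[:70]=0;m[220:]=0;m[:,:180]=0;m[:,290:]=0
n,l,st,ce=cv2.connectedComponentsWithStats(m.astype(np.uint8)); i=1+st[1:,4].argmax(); q=P[l==i]
for lo,hi in((68,84),(84,97)):
    k=q[(q[:,2]>lo)&(q[:,2]<hi)]; c,s_=np.cos(.106),np.sin(.106); x=k[:,0]*c+k[:,1]*s_; print(len(k),x.min(),np.median(x),x.max())
E
```

```text
312 649.1625812356448 660.325975266335 885.6040933970484
4356 653.3286649034686 751.4324780078118 886.0277583358177
```

View pics/crop8.png

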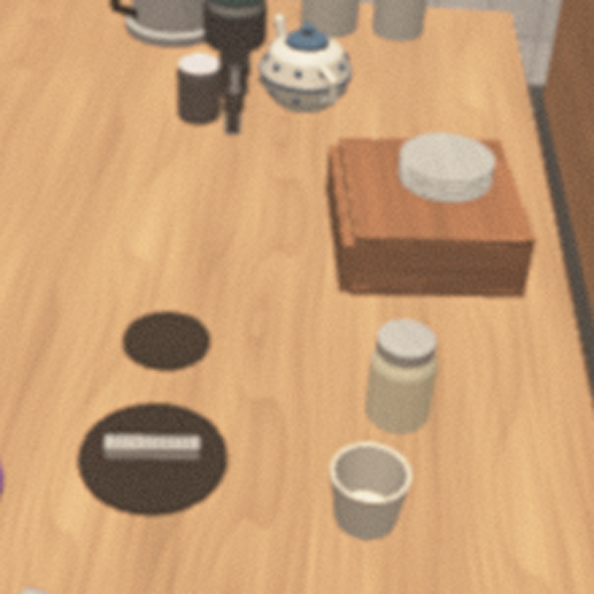

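The drawer panel (340,200) sits flush against the rack, the stick lies on the trivet (152,446), and the other objects look undisturbed.

```bash
python3 -c "
from cell import *
print(finish_job())"
```

```text
the job is handed in; nothing more can be done
None
```

The job is handed in, with no verdict returned: the long stick lies flat near the middle of the large black trivet, the drawer was pushed shut to its stop, and no bystander seen in the last view had moved.

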